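# Scoop croquettes into the last empty lunch-box compartment

### The arm

A 6-joint arm with a two-finger parallel gripper is mounted at the origin on the work surface. World frame = base frame: x ahead of the robot, y to its left, z up, the work surface at z = 0. Lengths are in m, angles in rad, forces in N, time in s.
With the tool pointing down it reaches from about 0.3 to 0.875 m from the base axis. Payload 6.4 kg.
Tool frame: the origin (TCP) lies between the finger pads, 19 mm behind the fingertips; this is the grasp point; z points along the fingers, y is the direction in which the jaws open and shut (so a half turn about z gives the same grasp; the last joint's range is limited). The gripper opens to 85 mm and grips with 20 to 120 N. Pads are 22 mm wide; open, the fingers measure 114 mm over their backs; the gripper's body (76 mm by 85 mm) begins 54 mm behind the grasp point. The pads swing forward as they close: fully open they stand 13 mm farther back than shut.
Start: joints at [0.946, 0.181, 1.607, -0, 1.354, -0.206], TCP at [0.234, 0.525, 0.25] pointing down, gripper open.
Joint ranges: [-2.99, 2.99], [-0.89, 2.07], [0.3, 2.58], [-1.14, 4.28], [0, 2.63], [-3.12, 3.12]. Speed limits (rad/s): [2.57, 2.57, 3.01, 3.14, 3.14, 3.14].

### API

Orientations are given as [roll, pitch, yaw] about the fixed x, y, z axes, in that order (R = Rz(yaw) Ry(pitch) Rx(roll)).
In Python, from workcell import r gives the robot as it stands.
- The arm moves only by the tool carry_out, never from a script. Its argument "plan" is a list of rows, each a list of 6 numbers: the shift along the world's x, y, z each as a share of 400 mm, from -1 to 1, then the turn, a rotation vector about the world's x, y, z each as a share of pi/2 rad, from -1 to 1. In form: [[dx, dy, dz, ax, ay, az], ...]. A call has 1 to 10 rows; each row is the pose to reach, as a shift and turn from the pose measured when the call began; what a row does not reach only later rows make up. A row lasts 1/12 s, in which the tool goes at most 41.7 mm and 7.16 degrees, less where a joint would pass 70% of its speed; a pose out of reach is approached as far as the arm can. A call with a number of a shift or a turn outside -1 to 1 is refused whole. A call with a gripper value outside its range is refused whole. "claw" is the closure, from -1 (fully open) to 1 (shut), set as the call begins (left out, the last holds). The fingers move at their own pace and stop on an object; the grip force is fixed at half the most. Time passes only in rows, so rows that repeat a pose let the fingers close. It gives the time, the measured TCP pose, the force and the opening at its end, in the units of the state.
- r.get_state(): the state, without advancing time (a new reading comes with each control period).
- r.get_image(name): name is "scene" or "top"; returns a dict with "frame" (480x640x3 uint8, red, green, blue), "depth" (480x640 float32, m along the optical axis (not along the pixel's ray), 0 where there is no reading), "K" (3x3 intrinsics, pixels), "extrinsics" (4x4, takes a point from world to camera coordinates). Camera axes: x right, y up, looking along -z (the intrinsics and any distortion apply to the point x, -y, -z); pixel columns grow to the right and rows downward; lengths in m; the calibration is good to about 2 mm. A picture is of the moment at which its call begins.
- r.job_done(): hands the job in, once; it reports no verdict.
Trained networks look in the newest picture that a camera, given by its name, has taken for a name from the list of things; names that differ only in an ending like _2 or _b are one class to them, and where a whole thing is asked for, a point or a joint stands for the part that bears it (a point fixed in the world has none). Each returns a list of dicts, best first, with "conf" (0 to 1); they miss things now and then, are a little off and sometimes report something else, mostly with a low value. They report only what shows in the picture. A call takes as long as a camera call.
- r.outline_of(thing, camera): "region" (480x640 bool, what is visible of it) and "box" ([left, top, width, height] in pixels, round what is visible of it).
- r.spot_point(thing, camera): "uv" ([column, row] in pixels: a listed point, or the origin of a listed thing).
The state is a dict: "t": time; "qpos": joint angles; "joint_velocities": joint speeds; "joint_torque": joint torques, N m; "ee_pos": TCP position; "eef_rot": TCP orientation; "force": force on the tool from outside, world axes, zero at the start; "moment": the same for the moment, N m; "grip_width": finger opening in m.
Only numpy, scipy, OpenCV 4.12 (cv2) and the standard library are available. Lean on these libraries where they do the work, as an engineer would, in place of code of your own. Each camera call takes 0.05 s, during which the arm holds its last target. There are 200 camera calls.

### The job

Take the scoop by its blue handle, scoop croquettes out of the steel pan and tip at least three of the four into the empty compartment of the lunch box that is not finished yet, then stand the scoop back upright on its green mat. Never touch the croquettes with the gripper; any croquette not served must stay in the pan, and the other things on the table must be left where they are.

Things in the scene. Friction and masses are not known exactly. Their poses are not given: they have to be found in the camera images.
- scoop: Loose metal scoop, blue handle. Origin on its underside, z up, open mouth faces -x. Flat floor 2 mm thick, x -51 to +41 mm, 94 mm wide (y). Back wall at x = +41, 34 mm high; side walls 3 thick, 32 high from x -20 to +40, 14 high from -48 to -20. Handle: vertical post behind the back wall, axis x = +54, y = 0, 22 mm square up to z = 55, then a 24 mm square blue grip from z = 55 to 125 mm.
- scoop_grip (a point): Point on the axis of the scoop's blue grip, 95 mm above the scoop's underside (a good height for the TCP).
- scoop_lip (a point): Middle of the front edge of the scoop's floor plate.
- mat: Fixed flat green mat on which the scoop stands at the start, 190 (x) x 130 (y) x 4 mm thick. Origin: centre of its underside, on the table.
- pan: Fixed open long narrow steel pan with the croquettes lying nearer its -x end. Outer 258 (x) x 114 (y) x 42 mm high, walls and floor 4 mm, so inside 106 mm wide and 38 deep. The floor is flat from x = -87 to +125 mm; at the -x end it rises as a 45 degree ramp from x = -87 up to the rim at x = -125. The +x end is upright. Origin: centre of its underside, on the table.
- croquette1: One of four loose brown croquettes: a rigid rounded button, 29 mm diameter, 24 mm high, 16 g, bevelled below and above with flat faces 10 mm across. Origin: its centre.
- croquette2: One of four loose brown croquettes: a rigid rounded button, 29 mm diameter, 24 mm high, 16 g, bevelled below and above with flat faces 10 mm across. Origin: its centre.
- croquette3: One of four loose brown croquettes: a rigid rounded button, 29 mm diameter, 24 mm high, 16 g, bevelled below and above with flat faces 10 mm across. Origin: its centre.
- croquette4: One of four loose brown croquettes: a rigid rounded button, 29 mm diameter, 24 mm high, 16 g, bevelled below and above with flat faces 10 mm across. Origin: its centre.
- bento_open: Fixed maroon lunch box 200 (x) x 140 (y) x 40 mm high, walls and floor 4 mm. A divider at x = +22 mm; on the +x side a white block of rice, on the -x side an EMPTY compartment, the target. Origin: centre of its underside, on the table.
- empty_floor (a point): Centre of the floor of the empty compartment: 116 (x) x 132 (y) mm inside, 36 mm deep; axes as the lunch box.
- bento_full: Fixed lunch box of the same size, already packed (rice, three croquettes that are part of it, a purple cup with yellow food): not to be used. Origin: centre of its underside.
- sauce: Bystander: amber sauce bottle with red cap, 48 mm diameter, 105 tall; loose. Leave it alone.
- sesame: Bystander: clear jar with white lid, 60 mm diameter, 85 tall; loose. Leave it alone.
- pickle_cup: Bystander: small purple bowl, 64 mm across, 35 tall; loose. Leave it alone.
- mug: Bystander: white cup without handle, 72 mm across, 80 tall; loose. Leave it alone.
- paddle: Bystander: white plastic rice paddle, 180 mm long, lying flat; loose. Leave it alone.

How it is judged:
On the way:
1. at least one croquette is carried in the scoop, lifted clear above the pan ((((x of croquette1 in the frame of scoop between -0.055 and 0.042 m and y of croquette1 in the frame of scoop between -0.047 and 0.047 m and z of croquette1 in the frame of scoop between 0 and 0.07 m) and z of croquette1 in the frame of pan above 0.07 m) or ((x of croquette2 in the frame of scoop between -0.055 and 0.042 m and y of croquette2 in the frame of scoop between -0.047 and 0.047 m and z of croquette2 in the frame of scoop between 0 and 0.07 m) and z of croquette2 in the frame of pan above 0.07 m) or ((x of croquette3 in the frame of scoop between -0.055 and 0.042 m and y of croquette3 in the frame of scoop between -0.047 and 0.047 m and z of croquette3 in the frame of scoop between 0 and 0.07 m) and z of croquette3 in the frame of pan above 0.07 m) or ((x of croquette4 in the frame of scoop between -0.055 and 0.042 m and y of croquette4 in the frame of scoop between -0.047 and 0.047 m and z of croquette4 in the frame of scoop between 0 and 0.07 m) and z of croquette4 in the frame of pan above 0.07 m))), for 0.2 s.
At the end, for the whole second after the job is handed in: At least three of the four croquettes lie inside the empty compartment and any other lies in it or in the pan, all at rest; the scoop stands upright (within 0.1 rad) and still, flat on the green mat, its origin within 75 mm (mat x) and 55 mm (mat y) of the mat's centre ((((x of croquette2 in the frame of empty_floor between -0.056 and 0.056 m and y of croquette2 in the frame of empty_floor between -0.064 and 0.064 m and z of croquette2 in the frame of empty_floor between 0 and 0.042 m) and (x of croquette3 in the frame of empty_floor between -0.056 and 0.056 m and y of croquette3 in the frame of empty_floor between -0.064 and 0.064 m and z of croquette3 in the frame of empty_floor between 0 and 0.042 m) and (x of croquette4 in the frame of empty_floor between -0.056 and 0.056 m and y of croquette4 in the frame of empty_floor between -0.064 and 0.064 m and z of croquette4 in the frame of empty_floor between 0 and 0.042 m)) or ((x of croquette1 in the frame of empty_floor between -0.056 and 0.056 m and y of croquette1 in the frame of empty_floor between -0.064 and 0.064 m and z of croquette1 in the frame of empty_floor between 0 and 0.042 m) and (x of croquette3 in the frame of empty_floor between -0.056 and 0.056 m and y of croquette3 in the frame of empty_floor between -0.064 and 0.064 m and z of croquette3 in the frame of empty_floor between 0 and 0.042 m) and (x of croquette4 in the frame of empty_floor between -0.056 and 0.056 m and y of croquette4 in the frame of empty_floor between -0.064 and 0.064 m and z of croquette4 in the frame of empty_floor between 0 and 0.042 m)) or ((x of croquette1 in the frame of empty_floor between -0.056 and 0.056 m and y of croquette1 in the frame of empty_floor between -0.064 and 0.064 m and z of croquette1 in the frame of empty_floor between 0 and 0.042 m) and (x of croquette2 in the frame of empty_floor between -0.056 and 0.056 m and y of croquette2 in the frame of empty_floor between -0.064 and 0.064 m and z of croquette2 in the frame of empty_floor between 0 and 0.042 m) and (x of croquette4 in the frame of empty_floor between -0.056 and 0.056 m and y of croquette4 in the frame of empty_floor between -0.064 and 0.064 m and z of croquette4 in the frame of empty_floor between 0 and 0.042 m)) or ((x of croquette1 in the frame of empty_floor between -0.056 and 0.056 m and y of croquette1 in the frame of empty_floor between -0.064 and 0.064 m and z of croquette1 in the frame of empty_floor between 0 and 0.042 m) and (x of croquette2 in the frame of empty_floor between -0.056 and 0.056 m and y of croquette2 in the frame of empty_floor between -0.064 and 0.064 m and z of croquette2 in the frame of empty_floor between 0 and 0.042 m) and (x of croquette3 in the frame of empty_floor between -0.056 and 0.056 m and y of croquette3 in the frame of empty_floor between -0.064 and 0.064 m and z of croquette3 in the frame of empty_floor between 0 and 0.042 m))) and ((x of croquette1 in the frame of empty_floor between -0.056 and 0.056 m and y of croquette1 in the frame of empty_floor between -0.064 and 0.064 m and z of croquette1 in the frame of empty_floor between 0 and 0.042 m) or (x of croquette1 in the frame of pan between -0.125 and 0.125 m and y of croquette1 in the frame of pan between -0.053 and 0.053 m and z of croquette1 in the frame of pan between 0 and 0.055 m)) and ((x of croquette2 in the frame of empty_floor between -0.056 and 0.056 m and y of croquette2 in the frame of empty_floor between -0.064 and 0.064 m and z of croquette2 in the frame of empty_floor between 0 and 0.042 m) or (x of croquette2 in the frame of pan between -0.125 and 0.125 m and y of croquette2 in the frame of pan between -0.053 and 0.053 m and z of croquette2 in the frame of pan between 0 and 0.055 m)) and ((x of croquette3 in the frame of empty_floor between -0.056 and 0.056 m and y of croquette3 in the frame of empty_floor between -0.064 and 0.064 m and z of croquette3 in the frame of empty_floor between 0 and 0.042 m) or (x of croquette3 in the frame of pan between -0.125 and 0.125 m and y of croquette3 in the frame of pan between -0.053 and 0.053 m and z of croquette3 in the frame of pan between 0 and 0.055 m)) and ((x of croquette4 in the frame of empty_floor between -0.056 and 0.056 m and y of croquette4 in the frame of empty_floor between -0.064 and 0.064 m and z of croquette4 in the frame of empty_floor between 0 and 0.042 m) or (x of croquette4 in the frame of pan between -0.125 and 0.125 m and y of croquette4 in the frame of pan between -0.053 and 0.053 m and z of croquette4 in the frame of pan between 0 and 0.055 m)) and x of scoop in the frame of mat between -0.075 and 0.075 m and y of scoop in the frame of mat between -0.055 and 0.055 m and z of scoop in the frame of mat between 0.001 and 0.009 m and angle between scoop's own z axis and vertical below 0.1 rad and linear speed of each of scoop, croquette1, croquette2, croquette3, croquette4 below 0.02 m/s); the robot touches nothing.
It fails at once if a croquette is touched by the gripper or arm (contact force between any of the fingers, the arm and croquette1 above 0.3 N or contact force between any of the fingers, the arm and croquette2 above 0.3 N or contact force between any of the fingers, the arm and croquette3 above 0.3 N or contact force between any of the fingers, the arm and croquette4 above 0.3 N).
It fails at once if a bystander is moved by more than 40 mm (distance of any of sauce, sesame, pickle_cup, mug, paddle from where it was at the start of the episode above 0.04 m).
It also fails if it takes over 72 s, if anything falls off the work surface, if the arm or the gripper's body presses on something with over 40 N, if the wrist force passes 120 N, or if a joint passes its speed limit or range.

## Working session

There is one attempt and no reset: what is moved stays moved. The work goes in short steps, Python scripts to look and compute and a tool call to move; the robot and the scene stay as the last step left them, time stands still between calls to the robot, and variables do not carry over. Pictures are saved under pics/ and viewed, about 8 in all and at most 12, crops included, and the job is handed in when it is done.

Besides the shell and the picture viewer there is one more tool, called as a command line: name --pt "numbers of a row" for each row, then --argument value for the rest. carry_out: Moves the arm, as the interface text tells. Shift numbers are shares of 400 mm and turn numbers shares of pi/2 rad, none past 1 either way. Its arguments: {"type":"object","properties":{"plan":{"type":"array"},"claw":{"type":"number"}},"required":["plan"]}

```bash
mkdir -p pics; cat > h.py <<'E'
import numpy as np, cv2
from workcell import r
def unproj(im,uv,depth=None,z=None):
    K=im["K"];E=np.array(im["extrinsics"]);u,v=uv
    d=np.array([(u-K[0][2])/K[0][0],-(v-K[1][2])/K[1][1],-1.0])
    R=E[:3,:3];t=E[:3,3];c=-R.T@t;w=R.T@d
    s=depth if z is None else (z-c[2])/w[2]
    return c+s*w
def cloud(im):
    K=im["K"];E=np.array(im["extrinsics"]);D=im["depth"]
    v,u=np.mgrid[:480,:640]
    P=np.stack([(u-K[0][2])/K[0][0]*D,-(v-K[1][2])/K[1][1]*D,-D],-1)
    return (P-E[:3,3])@E[:3,:3]
def save(im,n): cv2.imwrite(f"pics/{n}.png",cv2.cvtColor(im["frame"],cv2.COLOR_RGB2BGR))
E
python3 - <<'E'
from h import *
np.set_printoptions(precision=4,suppress=True)
for n in ["top","scene"]:
    im=r.get_image(n);save(im,n+"0");C=cloud(im)
    print(n,"cam",-np.array(im["extrinsics"])[:3,:3].T@np.array(im["extrinsics"])[:3,3])
    for th in ["scoop","mat","pan","croquette1","bento_open","bento_full","sauce","sesame","pickle_cup","mug","paddle"]:
        for o in r.outline_of(th,n)[:5]:
            m=o["region"]&(im["depth"]>0);p=C[m]
            rect=cv2.minAreaRect(p[:,:2].astype(np.float32)*1000) if len(p)>3 else 0
            print(th,round(o["conf"],2),o["box"],np.median(p,0),"zmax %.3f"%np.percentile(p[:,2],98),rect)
    for th in ["scoop","scoop_grip","scoop_lip","mat","pan","empty_floor","bento_open"]:
        for o in r.spot_point(th,n)[:2]: print(th,round(o["conf"],2),np.round(o["uv"],1), {z:unproj(im,o["uv"],z=z) for z in (0.004,.099)})
print(r.get_state())
E
```

```text
top cam [0.4035 0.0008 1.0373]
scoop 0.58 [256.2, 208.9, 42.2, 60.7] [0.5483 0.091  0.0058] zmax 0.128 ((555.0396118164062, 91.88799285888672), (96.31212615966797, 126.50816345214844), 83.8620834350586)
mat 0.56 [246.9, 205.4, 55.9, 83.3] [0.515  0.1129 0.0027] zmax 0.011 ((541.7408447265625, 99.79620361328125), (191.9144744873047, 134.29244995117188), 1.0275696516036987)
pan 0.56 [337.6, 173.0, 76.6, 123.9] [ 0.5719 -0.1405  0.0045] zmax 0.043 ((561.1383056640625, -140.00741577148438), (132.9492950439453, 262.85791015625), 76.53160858154297)
croquette1 0.6 [378.3, 259.9, 9.6, 11.2] [ 0.4889 -0.1497  0.0239] zmax 0.029 ((489.75128173828125, -151.25502014160156), (26.64556312561035, 26.7725830078125), 12.286128044128418)
croquette1 0.54 [354.9, 259.8, 8.0, 10.0] [ 0.4978 -0.0967  0.0241] zmax 0.029 ((498.5353698730469, -96.2674789428711), (27.846614837646484, 24.925281524658203), 41.59031295776367)
bento_open 0.83 [111.9, 244.2, 89.7, 99.3] [0.4449 0.3601 0.0104] zmax 0.040 ((448.08795166015625, 363.6252136230469), (159.20301818847656, 199.5335693359375), 79.09849548339844)
bento_open
[... 6827 characters left out ...]
,  0.099 ])}
bento_open 0.56 [441.6 294.1] {0.004: array([0.4565, 0.3551, 0.004 ]), 0.099: array([0.5205, 0.3708, 0.099 ])}
bento_open 0.33 [336.9 266.2] {0.004: array([0.5458, 0.0968, 0.004 ]), 0.099: array([0.6032, 0.1318, 0.099 ])}
{'t': 1.9, 'qpos': array([ 0.9457,  0.1808,  1.607 , -0.    ,  1.3538, -0.2063]), 'joint_velocities': array([-0.0006,  0.0012,  0.0003, -0.0013,  0.0022, -0.0001]), 'joint_torque': array([ -0.0001, -44.4837, -35.1676,  -0.0003,   0.0008,  -0.    ]), 'ee_pos': array([0.2338, 0.5253, 0.25  ]), 'eef_rot': array([-3.1416,  0.    ,  2.7228]), 'force': array([ 0.3878,  0.5217, -0.9526]), 'moment': array([-0.0433,  0.0184,  0.0623]), 'grip_width': 0.08560603936572449}
```

```bash
python3 - <<'E'
from h import *
t=cv2.imread("pics/top0.png");s=cv2.imread("pics/scene0.png")
a=cv2.resize(t[120:350,100:530],(800,428),interpolation=cv2.INTER_CUBIC)
cv2.imwrite("pics/a.png",a)
b=cv2.resize(s[130:350,170:500],(800,533),interpolation=cv2.INTER_CUBIC)
cv2.imwrite("pics/b.png",b)
np.set_printoptions(precision=4,suppress=True)
# height-based fits, both cameras
for n in ["top","scene"]:
    im=r.get_image(n);C=cloud(im);F=im["frame"].astype(int)
    near=(abs(C[...,0]-.56)<.13)&(abs(C[...,1]-.09)<.1)&(im["depth"]>0)
    g=near&(C[...,2]>.11); print(n,"grip top",np.median(C[g],0),g.sum(),C[g][:,:2].min(0),C[g][:,:2].max(0))
    rim=(C[...,2]>.034)&(C[...,2]<.06)&(abs(C[...,0]-.56)<.2)&(abs(C[...,1]+.14)<.12)
    print("pan rim",cv2.minAreaRect((C[rim][:,:2]*1000).astype(np.float32)))
    w=near&(C[...,2]>.024)&(C[...,2]<.05)
    print("scoop walls",cv2.minAreaRect((C[w][:,:2]*1000).astype(np.float32)),w.sum())
    b=(abs(C[...,0]-.45)<.15)&(abs(C[...,1]-.36)<.15)&(C[...,2]>.033)&(C[...,2]<.06)
    print("bento",cv2.minAreaRect((C[b][:,:2]*1000).astype(np.float32)))
    # croquettes: brown inside pan
    hsv=cv2.cvtColor(im["frame"],cv2.COLOR_RGB2HSV)
    c=(abs(C[...,0]-.53)<.09)&(abs(C[...,1]+.13)<.07)&(hsv[...,1]>90)&(im["depth"]>0)&(C[...,2]>.015)
    k,l,st,ce=cv2.connectedComponentsWithStats(c.astype(np.uint8))
    for i in range(1,k):
        if st[i,4]>15: 
            top=C[(l==i)&(C[...,2]>.022)]; print("croq",st[i],top.mean(0) if len(top) else 0)
E
```

```text
top grip top [0.5945 0.0864 0.1269] 151 [0.5841 0.0743] [0.6078 0.0996]
pan rim ((595.4046020507812, -144.63865661621094), (126.7125244140625, 335.93597412109375), 76.63640594482422)
scoop walls ((564.612548828125, 89.9713134765625), (94.3548812866211, 83.6301040649414), 84.05491638183594) 223
bento ((446.585205078125, 355.54644775390625), (142.50753784179688, 200.67034912109375), 79.18375396728516)
croq [355 241  12  11  98] [ 0.5399 -0.103   0.025 ]
croq [375 247  12  11  98] [ 0.5237 -0.1489  0.0251]
croq [353 259  11  11  95] [ 0.4975 -0.0961  0.0252]
croq [377 262  11  11  98] [ 0.4898 -0.1505  0.0255]
scene grip top [0.6041 0.0901 0.1273] 135 [0.5876 0.0751] [0.6164 0.1006]
pan rim ((593.3015747070312, -142.705810546875), (136.36843872070312, 329.9822998046875), 75.87709045410156)
scoop walls ((568.9212646484375, 90.77503967285156), (96.59105682373047, 86.99348449707031), 83.9383773803711) 241
bento ((449.3358154296875, 355.4929504394531), (142.39187622070312, 207.90945434570312), 79.0833511352539)
croq [271 202   9  10  67] [ 0.496  -0.1493  0.0271]
croq [263 210  10   9  67] [ 0.5304 -0.1458  0.0276]
croq [284 213  10   9  60] [ 0.5046 -0.0952  0.0271]
croq [273 222   9   8  54] [ 0.5461 -0.101   0.0274]
```

View pics/a.png

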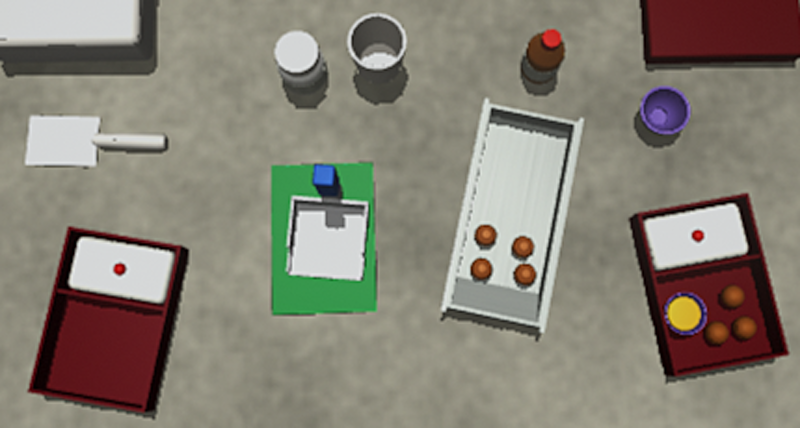

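View pics/b.png

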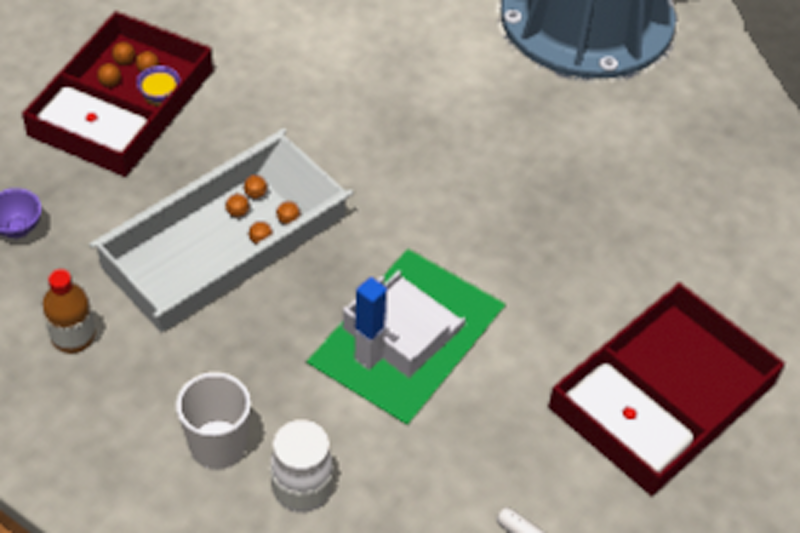

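Both pictures agree: the scoop is on its mat with its mouth towards the robot (top crop ~330,240). The pan is at ~510,215 with its ramp at the robot end and four croquettes in a 2x2 block. The open box is at ~110,320, with the empty compartment nearest the robot. Next I start moving and refine the pan fit.

carry_out --pt "0.5 -0.6 0 0 0 -0.4" --pt "0.5 -0.6 0 0 0 -0.4" --pt "0.5 -0.6 0 0 0 -0.4" --pt "0.5 -0.6 0 0 0 -0.4" --pt "0.5 -0.6 0 0 0 -0.4" --pt "0.5 -0.6 0 0 0 -0.4" --pt "0.5 -0.6 0 0 0 -0.4" --pt "0.5 -0.6 0 0 0 -0.4" --pt "0.5 -0.6 0 0 0 -0.4" --claw -1

```text
t: 2.75
ee_pos: [0.4367, 0.282, 0.2502]
eef_rot: [3.141, 0.002, 2.089]
force: [-0.5, -0.2, 0.3]
grip_width: 0.0857
```

```bash
cat > pan.py <<'E'
from h import *
np.set_printoptions(precision=4,suppress=True)
for n in ["top","scene"]:
    im=r.get_image(n);C=cloud(im);ok=im["depth"]>0
    o=[x for x in r.outline_of("pan",n)][:1]
    if not o: print(n,"none");continue
    tab=ok&(abs(C[...,0]-.45)<.05)&(abs(C[...,1]-0)<.04); tz=np.median(C[tab][:,2])
    m=cv2.dilate(o[0]["region"].astype(np.uint8),np.ones((5,5)))>0
    rim=m&ok&(C[...,2]-tz>.036)&(C[...,2]-tz<.05); P=C[rim][:,:2]
    best=None
    for a in np.radians(np.arange(-18,-8,.25)):
        R=np.array([[np.cos(a),np.sin(a)],[-np.sin(a),np.cos(a)]]);q=P@R.T
        h=np.histogram(q[:,1],bins=np.arange(-.4,.4,.002))[0]; s=(h.astype(float)**2).sum()
        if best is None or s>best[0]: best=(s,a,q,R)
    s,a,q,R=best;mid=np.median(q[:,1])
    f=m&ok&(C[...,2]-tz<.010); qf=C[f][:,:2]@R.T
    lo=q[:,1]<np.percentile(qf[:,1],50); band=abs(q[:,0]-np.median(q[:,0]))<.1
    print(n,"table",tz,"yaw",np.degrees(a),"rims v",np.median(q[lo&band,1]),np.median(q[~lo&band,1]),"u",np.percentile(q[:,0],[1,99]),"floor v",np.percentile(qf[:,1],[3,97]),"u",np.percentile(qf[:,0],[2,98]))
    print(cv2.minAreaRect((P*1000).astype(np.float32)))
E
python3 pan.py; python3 -c "
from h import *;print(r.get_state()['ee_pos'],r.get_state()['eef_rot'],r.get_state()['qpos'])"
```

```text
top table -0.0009650708458551872 yaw -13.5 rims v -0.059082865209576035 0.056501069299461866 u [0.45   0.7089] floor v [-0.074   0.0626] u [0.4483 0.7236]
((563.0776977539062, -136.82763671875), (126.40180206298828, 269.20196533203125), 76.64727783203125)
scene table 0.0017030390671679252 yaw -13.25 rims v -0.059261739826149296 0.055292686408477676 u [0.4524 0.7134] floor v [-0.1039  0.0578] u [0.4264 0.7143]
((565.9033203125, -136.0396728515625), (133.8379669189453, 269.6653137207031), 76.35033416748047)
[0.43323806 0.28591287 0.24991698] [-3.14134714e+00 -4.37432360e-04  2.09500606e+00] [ 3.54166999e-01  5.53777283e-02  1.74597614e+00  4.00135667e-04
  1.34055480e+00 -1.70134161e-01]
```

carry_out --pt "0.41 -0.497 0 0 0 -0.4" --pt "0.41 -0.497 0 0 0 -0.4" --pt "0.41 -0.497 0 0 0 -0.4" --pt "0.41 -0.497 0 0 0 -0.4" --pt "0.41 -0.497 0 0 0 -0.4" --pt "0.41 -0.497 0 0 0 -0.4" --pt "0.41 -0.497 0 0 0 -0.4" --pt "0.41 -0.497 0 0 0 -0.4" --pt "0.41 -0.497 0 0 0 -0.4" --pt "0.41 -0.497 0 0 0 -0.4"

```text
t: 3.78
ee_pos: [0.5961, 0.0892, 0.2497]
eef_rot: [-3.14, -0.001, 1.469]
force: [-0.9, 1.5, 0.3]
grip_width: 0.0856
```

```bash
python3 - <<'E'
from h import *
s=r.get_state();print(s['ee_pos'],s['eef_rot'],s['qpos'],s['force'])
im=r.get_image("scene");save(im,"s1")
b=cv2.imread("pics/s1.png");cv2.imwrite("pics/c.png",cv2.resize(b[150:330,230:470],(720,540),interpolation=cv2.INTER_CUBIC))
E
```

```text
[0.59613338 0.08923335 0.24970037] [-3.14032960e+00 -9.80745317e-04  1.46922373e+00] [-4.86429705e-02  2.42658105e-01  1.53399565e+00  1.06848937e-03
  1.36614841e+00  5.27112348e-02] [-0.85773463  1.50177464  0.30299503]
```

View pics/c.png

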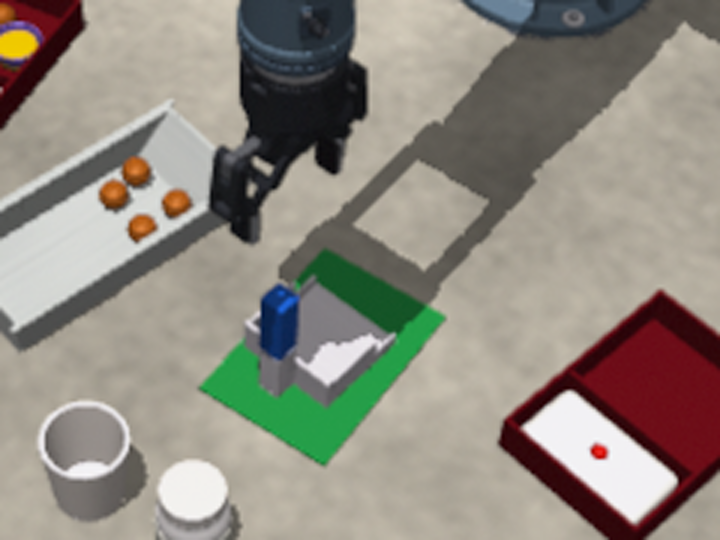

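The gripper hangs over the scoop with its jaws along the scoop's long axis, and the blue grip (~280,320) is clear. I'll descend and grip.

carry_out --pt "0 -0.005 -0.1 0 0 0" --pt "0 -0.005 -0.2 0 0 0" --pt "0 -0.005 -0.28 0 0 0" --pt "0 -0.005 -0.34 0 0 0" --pt "0 -0.005 -0.377 0 0 0" --pt "0 -0.005 -0.377 0 0 0" --pt "0 -0.005 -0.377 0 0 0"

```text
t: 4.42
ee_pos: [0.5951, 0.0887, 0.0988]
eef_rot: [-3.139, -0.001, 1.472]
force: [0.6, -0.1, 0.1]
grip_width: 0.0852
```

carry_out --pt "0 0 0 0 0 0" --pt "0 0 0 0 0 0" --pt "0 0 0 0 0 0" --pt "0 0 0 0 0 0" --pt "0 0 0 0 0 0" --pt "0 0 0 0 0 0" --pt "0 0 0 0 0 0" --pt "0 0 0 0 0 0" --claw 1

```text
t: 5.08
ee_pos: [0.5962, 0.0886, 0.1]
eef_rot: [-3.141, -0.001, 1.471]
force: [-0.1, 0.4, 5.9]
grip_width: 0.0235
```

carry_out --pt "0 0 0.05 0 0 0" --pt "0 0 0.12 0 0 0" --pt "0 0 0.2 0 0 0" --pt "0 0 0.3 0 0 0" --pt "0.04 -0.15 0.3 0 0 -0.03" --pt "0.09 -0.3 0.3 0 0 -0.06" --pt "0.13 -0.45 0.3 0 0 -0.086" --pt "0.16 -0.57 0.3 0 0 -0.086" --pt "0.172 -0.62 0.3 0 0 -0.086" --pt "0.172 -0.62 0.3 0 0 -0.086"

```text
t: 5.92
ee_pos: [0.6626, -0.154, 0.2191]
eef_rot: [-3.14, -0.001, 1.336]
force: [0.8, -1.0, -0.6]
grip_width: 0.0232
```

```bash
python3 - <<'E'
from h import *
np.set_printoptions(precision=4,suppress=True)
s=r.get_state();print(s['ee_pos'],s['eef_rot'],s['qpos'],s['force'])
im=r.get_image("scene");save(im,"s2");C=cloud(im)
b=cv2.imread("pics/s2.png");cv2.imwrite("pics/d.png",cv2.resize(b[130:300,170:400],(760,562),interpolation=cv2.INTER_CUBIC))
E
```

```text
[ 0.6626 -0.154   0.2191] [-3.1396 -0.0014  1.3363] [-0.4029  0.4368  1.3447  0.0011  1.3624 -0.1686] [ 0.8067 -1.0126 -0.6082]
```

View pics/d.png

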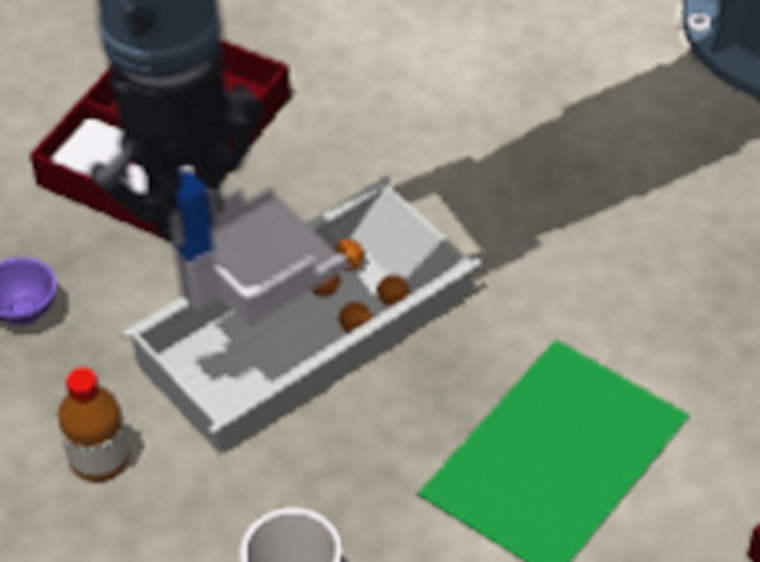

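```bash
python3 - <<'E'
from h import *
np.set_printoptions(precision=4,suppress=True)
a=np.radians(-13.4);R=np.array([[np.cos(a),np.sin(a)],[-np.sin(a),np.cos(a)]])
s=r.get_state();print(s['ee_pos'],s['eef_rot'],"TCP uv",R@s['ee_pos'][:2])
for n in ["top","scene"]:
    im=r.get_image(n);C=cloud(im);ok=im["depth"]>0
    m=ok&(C[...,2]>.115)&(C[...,2]<.165)&(abs(C[...,0]-.62)<.1)&(abs(C[...,1]+.14)<.1)
    q=C[m][:,:2]@R.T
    rect=cv2.minAreaRect((C[m][:,:2]*1000).astype(np.float32))
    print(n,m.sum(),"u",np.percentile(q[:,0],[1,99]),"v",np.percentile(q[:,1],[1,99]),rect, "zr",np.percentile(C[m][:,2],[2,50,98]))
    f=m&(C[...,2]>.145);q=C[f][:,:2]@R.T
    print("  top rims v",np.percentile(q[:,1],[2,98]))
E
```

```text
[ 0.6637 -0.1628  0.219 ] [3.1405 0.0034 1.3306] TCP uv [ 0.6833 -0.0046]Traceback (most recent call last):
  File "<stdin>", line 10, in <module>
    return _quantile_unchecked(
        a, q, axis, out, overwrite_input, method, keepdims, weights)
    return _ureduce(a,
                    func=_quantile_ureduce_func,
    ...<5 lines>...
                    overwrite_input=overwrite_input,
                    method=method)
    r = func(a, **kwargs)
    result = _quantile(arr,
                       quantiles=q,
    ...<2 lines>...
                       out=out,
                       weights=wgt)
    slices_having_nans = np.isnan(arr[-1, ...])
                                  ~~~^^^^^^^^^
IndexError: index -1 is out of bounds for axis 0 with size 0
```

```bash
cat > sc.py <<'E'
from h import *
np.set_printoptions(precision=4,suppress=True)
a=np.radians(-13.4);R=np.array([[np.cos(a),np.sin(a)],[-np.sin(a),np.cos(a)]])
s=r.get_state();e=s['ee_pos'];print(e,s['eef_rot'],"TCP uv",R@e[:2])
im=r.get_image("scene");C=cloud(im);ok=im["depth"]>0
z0=e[2]-.096
m=ok&(C[...,2]>z0-.003)&(C[...,2]<z0+.045)&(np.hypot(C[...,0]-e[0]+.05,C[...,1]-e[1])<.1)&(C[...,2]>.05)
q=C[m][:,:2]@R.T
print(m.sum(),"u",np.percentile(q[:,0],[1,99]),"v",np.percentile(q[:,1],[1,99]),cv2.minAreaRect((C[m][:,:2]*1000).astype(np.float32)))
f=m&(C[...,2]>z0+.024);q=C[f][:,:2]@R.T
print("rims v",np.percentile(q[:,1],[1,99]),cv2.minAreaRect((C[f][:,:2]*1000).astype(np.float32)))
E
python3 sc.py
```

```text
[ 0.663  -0.1592  0.2188] [-3.1412  0.0012  1.3297] TCP uv [ 0.6819 -0.0012]
1180 u [0.5787 0.6938] v [-0.0494  0.0473] ((617.9635009765625, -148.08056640625), (99.87712097167969, 119.2481460571289), 78.71931457519531)
rims v [-0.0488  0.0474] ((633.0599975585938, -152.66358947753906), (99.77222442626953, 87.21144104003906), 76.27056121826172)
```

carry_out --pt "0 -0.002 -0.05 0 0 0.003" --pt "0 -0.002 -0.12 0 0 0.003" --pt "0 -0.002 -0.18 0 0 0.003" --pt "0 -0.002 -0.23 0 0 0.003" --pt "0 -0.002 -0.26 0 0 0.003" --pt "0 -0.002 -0.28 0 0 0.003" --pt "0 -0.002 -0.29 0 0 0.003" --pt "0 -0.002 -0.295 0 0 0.003" --pt "0 -0.002 -0.297 0 0 0.003" --pt "0 -0.002 -0.297 0 0 0.003"

```text
t: 6.9
ee_pos: [0.6633, -0.1568, 0.101]
eef_rot: [-3.141, -0.001, 1.336]
force: [-0.5, 0.5, -1.7]
grip_width: 0.0233
```

carry_out --pt "0 0 -0.003 0 0 0" --pt "-0.01 0.002 -0.004 0 0 0" --pt "-0.03 0.007 -0.004 0 0 0" --pt "-0.05 0.012 -0.004 0 0 0" --pt "-0.07 0.017 -0.004 0 0 0" --pt "-0.09 0.021 -0.004 0 0 0" --pt "-0.11 0.026 -0.004 0 0 0" --pt "-0.13 0.031 -0.004 0 0 0" --pt "-0.145 0.0345 -0.004 0 0 0" --pt "-0.15 0.0355 -0.004 0 0 0"

```text
t: 7.73
ee_pos: [0.6028, -0.1425, 0.1]
eef_rot: [3.141, -0.0, 1.336]
force: [3.5, -0.2, 4.0]
grip_width: 0.0233
```

```bash
python3 - <<'E'
from h import *
np.set_printoptions(precision=4,suppress=True)
a=np.radians(-13.4);R=np.array([[np.cos(a),np.sin(a)],[-np.sin(a),np.cos(a)]])
s=r.get_state();print(s['ee_pos'],s['eef_rot'],"TCP pan",R@s['ee_pos'][:2]-[.58,-.0015],s['force'])
im=r.get_image("scene");save(im,"s3")
b=cv2.imread("pics/s3.png");cv2.imwrite("pics/e.png",cv2.resize(b[150:280,190:350],(738,600),interpolation=cv2.INTER_CUBIC))
E
```

```text
[ 0.6028 -0.1425  0.1   ] [ 3.1405 -0.0005  1.3361] TCP pan [0.0395 0.0025] [ 3.5294 -0.2441  4.0186]
```

View pics/e.png

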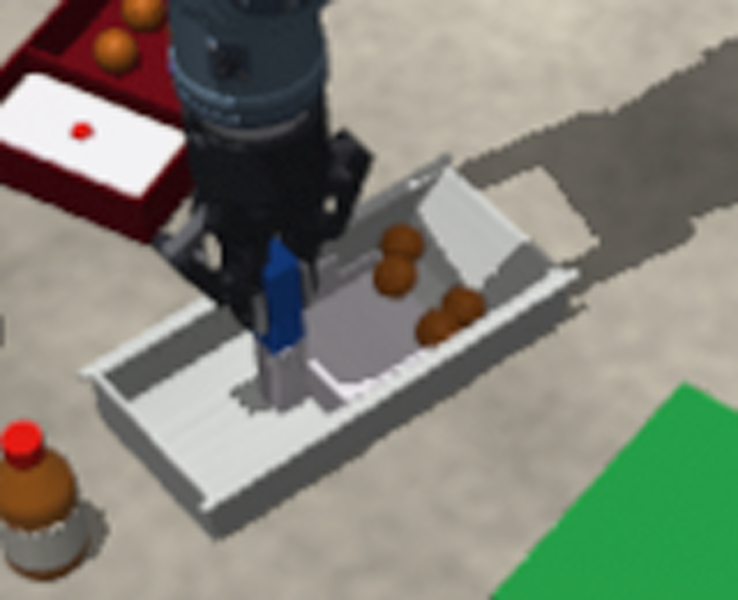

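The croquettes are bunched in two pairs at the lip, clear of the fingers. I'll push on to the ramp foot and start tipping the mouth up along the ramp.

carry_out --pt "-0.012 0.001 0 0 0 0" --pt "-0.025 0.003 0 0 0 0" --pt "-0.038 0.006 0 0 0 0" --pt "-0.0486 0.0078 0 0 0 0" --pt "-0.0486 0.0078 0 0 0 0" --pt "-0.0528 0.0088 0.003 0.0051 0.0216 0" --pt "-0.055 0.0093 0.0035 0.0103 0.0432 0" --pt "-0.0575 0.0099 0.0037 0.0154 0.065 0" --pt "-0.06 0.0105 0.0037 0.0206 0.0865 0" --pt "-0.06 0.0105 0.0037 0.0206 0.0865 0"

```text
t: 8.62
ee_pos: [0.5787, -0.1383, 0.1007]
eef_rot: [-3.0, -0.001, 1.336]
force: [2.8, -0.2, 3.3]
grip_width: 0.0236
```

```bash
cat > look.py <<'E'
import sys
from h import *
from scipy.spatial.transform import Rotation as Ro
np.set_printoptions(precision=4,suppress=True)
a=np.radians(-13.4);R=np.array([[np.cos(a),np.sin(a)],[-np.sin(a),np.cos(a)]])
s=r.get_state();e=s['ee_pos'];T=Ro.from_euler('xyz',s['eef_rot']).as_matrix()
up=-T[:,2]; upp=R@up[:2]
print(e,s['eef_rot'],"TCP pan",R@e[:2]-[.58,-.0015],s['force'],"tilt deg x,y",np.degrees(upp),"q",s['qpos'])
im=r.get_image("scene");n=sys.argv[1];save(im,n+"f")
x0,y0,w=map(int,sys.argv[2:5]);b=cv2.imread(f"pics/{n}f.png");h=w*3//4
cv2.imwrite(f"pics/{n}.png",cv2.resize(b[y0:y0+h,x0:x0+w],(760,570),interpolation=cv2.INTER_CUBIC))
E
python3 look.py f 190 140 170
```

```text
[ 0.5787 -0.1383  0.1007] [-2.9998 -0.0007  1.336 ] TCP pan [0.015  0.0011] [ 2.7947 -0.2206  3.2723] tilt deg x,y [ 8.097  -0.0448] q [-0.4207  0.4807  1.5477 -0.0268  1.2528 -0.1759]
```

View pics/f.png

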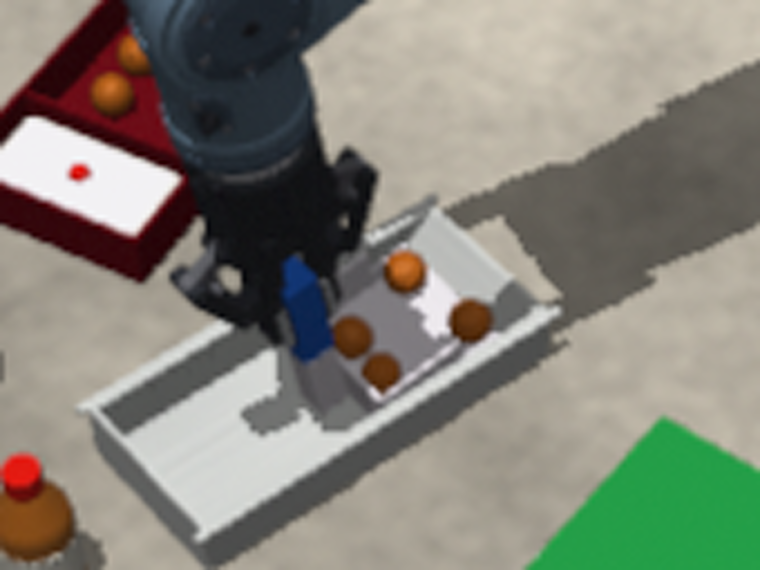

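Two croquettes have slid back against the rear wall (~350,335 and 380,370). The other two (~405,270 and 470,320) are over the lip. I'll tip further, then lift.

carry_out --pt "-0.003 0.0007 0 0.0051 0.0216 0" --pt "-0.0066 0.0016 0 0.0103 0.0432 0" --pt "-0.0102 0.0024 0 0.0154 0.0648 0" --pt "-0.0146 0.0035 0 0.0206 0.0865 0" --pt "-0.019 0.0045 -0.001 0.0257 0.108 0" --pt "-0.019 0.0045 -0.001 0.0257 0.108 0" --pt "-0.019 0.0045 0.015 0.031 0.13 0" --pt "-0.019 0.0045 0.04 0.036 0.151 0" --pt "-0.019 0.0045 0.07 0.041 0.173 0" --pt "-0.019 0.0045 0.1 0.041 0.173 0"

```text
t: 9.5
ee_pos: [0.5699, -0.1359, 0.1396]
eef_rot: [-2.718, -0.001, 1.336]
force: [-0.8, -0.2, -3.3]
grip_width: 0.0231
```

```bash
python3 look.py g 190 140 170
```

```text
[ 0.5699 -0.1359  0.1396] [-2.7178 -0.0007  1.3362] TCP pan [0.0058 0.0013] [-0.8169 -0.2393 -3.2813] tilt deg x,y [23.5587 -0.0562] q [-0.4014  0.6018  1.3292 -0.0678  1.6291 -0.1565]
```

View pics/g.png

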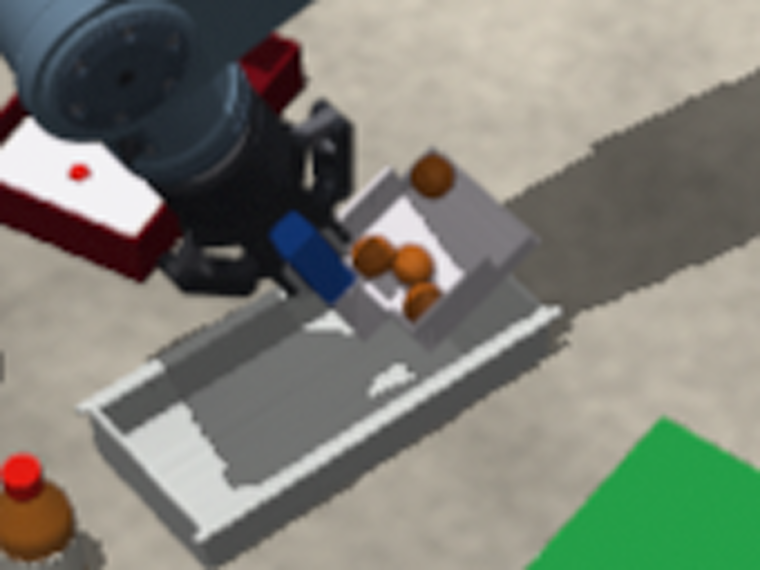

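All four are in the scoop. One is still at the lip corner (~432,175), so I'll tilt more, slowly, to bring it back before travelling.

carry_out --pt "0.002 -0.0005 0 0.0031 0.013 0" --pt "0.004 -0.001 0 0.0062 0.026 0" --pt "0.006 -0.0015 0 0.0093 0.039 0" --pt "0.008 -0.002 0 0.0124 0.052 0" --pt "0.01 -0.0025 0 0.0155 0.065 0" --pt "0.012 -0.003 0 0.0186 0.078 0" --pt "0.014 -0.0035 0 0.0217 0.091 0" --pt "0.0146 -0.0035 0 0.0257 0.108 0" --pt "0.0146 -0.0035 0 0.0257 0.108 0" --pt "0.0146 -0.0035 0 0.0257 0.108 0"

```text
t: 10.38
ee_pos: [0.5772, -0.1379, 0.142]
eef_rot: [-2.548, 0.0, 1.336]
force: [-0.1, -0.3, -3.1]
grip_width: 0.0232
```

```bash
python3 look.py g2 190 140 170
```

```text
[ 0.5772 -0.1379  0.142 ] [-2.5483  0.0001  1.3364] TCP pan [0.0135 0.0011] [-0.1398 -0.3168 -3.0587] tilt deg x,y [32.0321 -0.0112] q [-0.3898  0.7334  1.1684 -0.0897  1.8265 -0.1519]
```

View pics/g2.png

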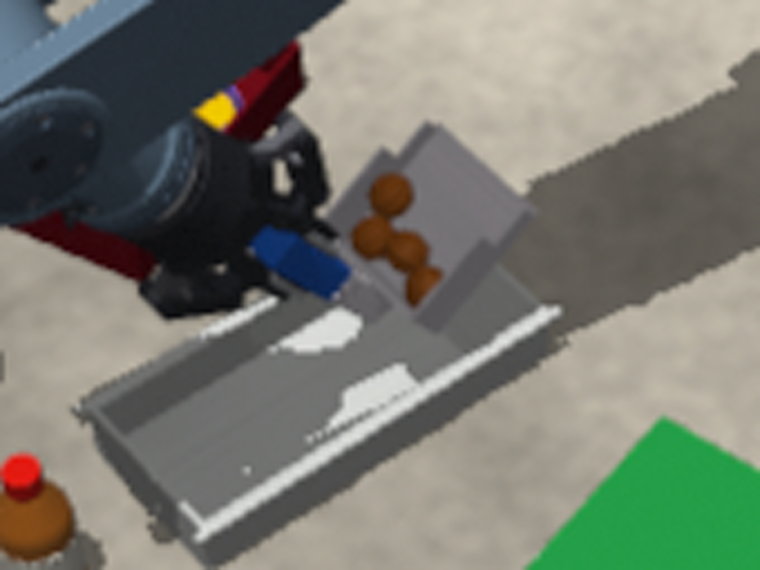

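All four croquettes now rest against the back wall (~390,190 to 425,285). I'll carry them to the box.

carry_out --pt "0 0 0.05 0 0 0" --pt "0 0 0.11 0 0 0" --pt "0 0.01 0.17 0 0 0" --pt "0 0.05 0.22 0 0 0.02" --pt "0 0.11 0.26 0 0 0.05" --pt "0 0.18 0.27 0 0 0.08" --pt "0 0.25 0.27 0 0 0.11" --pt "0 0.32 0.27 0 0 0.14" --pt "0 0.38 0.27 0 0 0.17" --pt "0 0.42 0.27 0 0 0.19"

```text
t: 11.27
ee_pos: [0.5768, 0.0329, 0.2508]
eef_rot: [-2.55, -0.001, 1.639]
force: [-0.4, 0.0, -2.9]
grip_width: 0.0235
```

```bash
python3 -c "
from h import *;s=r.get_state();print(s['ee_pos'],s['eef_rot'],s['qpos'],s['force'])"
```

```text
[0.57680957 0.03290508 0.25079159] [-2.54988114e+00 -5.80874878e-04  1.63937054e+00] [-0.09935237  0.59358398  1.15814762 -0.10097741  1.9732557  -0.17976732] [-0.38709764  0.04361385 -2.88456529]
```

carry_out --pt "0 0.06 0 0 0 0.03" --pt "0 0.15 0 0 0 0.06" --pt "-0.01 0.25 0 0 0 0.1" --pt "-0.02 0.36 0 0 0 0.14" --pt "-0.03 0.47 0 0 0 0.18" --pt "-0.04 0.58 0 0 0 0.21" --pt "-0.05 0.69 0 0 0 0.24" --pt "-0.06 0.79 0 0 0 0.267" --pt "-0.07 0.88 0 0 0 0.267" --pt "-0.076 0.95 0 0 0 0.267"

```text
t: 12.1
ee_pos: [0.5446, 0.4167, 0.2511]
eef_rot: [-2.551, -0.001, 2.062]
force: [2.3, 0.1, -1.8]
grip_width: 0.0234
```

```bash
python3 look.py h 330 180 250; python3 - <<'E'
from h import *
im=r.get_image("scene");C=cloud(im)
hsv=cv2.cvtColor(im["frame"],cv2.COLOR_RGB2HSV)
c=(hsv[...,0]<18)&(hsv[...,1]>110)&(C[...,2]>.12)&(C[...,1]>.2)
print(c.sum(),C[c].mean(0) if c.any() else 0)
E
```

```text
[0.5446 0.4167 0.2511] [-2.5507 -0.0014  2.0621] TCP pan [-0.1468  0.5331] [ 2.2846  0.0758 -1.8496] tilt deg x,y [23.9321 21.1231] q [ 0.4823  0.8566  0.7426 -0.0046  2.1333 -0.0107]
9757 [0.42994845 0.66903244 0.20180394]
```

View pics/h.png

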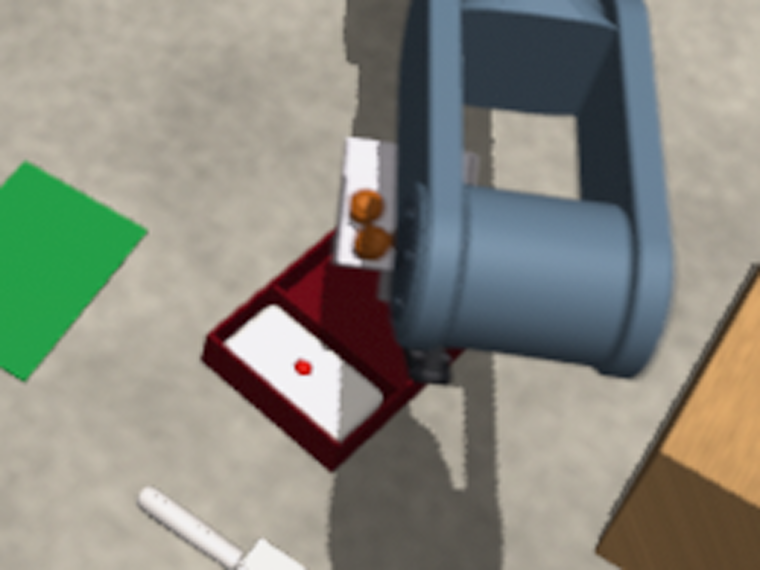

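carry_out --pt "-0.007 0.001 0 0.017 -0.031 0" --pt "-0.014 0.002 0 0.034 -0.063 0" --pt "-0.022 0.003 0 0.05 -0.094 0" --pt "-0.03 0.003 0 0.067 -0.125 0" --pt "-0.037 0.004 -0.01 0.084 -0.157 0" --pt "-0.044 0.005 -0.02 0.101 -0.188 0" --pt "-0.051 0.006 -0.03 0.118 -0.22 0" --pt "-0.058 0.006 -0.04 0.134 -0.251 0" --pt "-0.065 0.007 -0.05 0.151 -0.282 0" --pt "-0.072 0.007 -0.06 0.168 -0.3135 0"

```text
t: 13.03
ee_pos: [0.5146, 0.4205, 0.2263]
eef_rot: [-3.112, 0.0, 2.066]
force: [-0.2, 0.3, -1.9]
grip_width: 0.0232
```

```bash
cat > dump.py <<'E'
from h import *
from scipy.spatial.transform import Rotation as Ro
np.set_printoptions(precision=4,suppress=True)
s=r.get_state();e=s['ee_pos'];T=Ro.from_euler('xyz',s['eef_rot']);up=-T.as_matrix()[:,2]
psi=np.radians(28.15);d=np.array([np.cos(psi),np.sin(psi),0]);th=np.degrees(np.arctan2(-up@d,up[2]))
print(e,"down tilt",th,"q",s['qpos'],"F",s['force'])
L=np.array([.423,.370,0])
def row(phi,zl):
    c,sn=np.cos(np.radians(phi)),np.sin(np.radians(phi))
    p=L+d*(.105*c-.096*sn)+[0,0,zl+.105*sn+.096*c]
    tgt_up=-sn*d+c*np.array([0,0,1]);Rt=np.column_stack([np.cross(-d*0+np.array([-d[1],d[0],0]),tgt_up),np.array([-d[1],d[0],0]),tgt_up])
    # tool: z=-up, y=+-scoop x, keep same sign as now
    sx=Rt[:,0];y=sx*np.sign(T.as_matrix()[:,1]@sx);z=-tgt_up;x=np.cross(y,z)
    rv=(Ro.from_matrix(np.column_stack([x,y,z]))*T.inv()).as_rotvec()
    return np.round(np.r_[(p-e)/.4,rv/(np.pi/2)],3)
for phi,zl in [(0,.14),(5,.12),(10,.10),(15,.08),(20,.06),(25,.055),(30,.055),(35,.055),(40,.055),(45,.055),(50,.055),(55,.055),(60,.055),(65,.055),(70,.055)]: print(phi,zl,row(phi,zl).tolist())
E
python3 dump.py
```

```text
[0.5146 0.4205 0.2263] down tilt -1.7002410051314378 q [0.5067 0.4146 1.3606 0.0003 1.3961 0.0113] F [-0.1924  0.2925 -1.8556]
0 0.14 [0.002, -0.002, 0.024, 0.009, -0.017, -0.003]
5 0.12 [-0.017, -0.013, -0.004, 0.035, -0.066, -0.003]
10 0.1 [-0.038, -0.024, -0.034, 0.062, -0.114, -0.003]
15 0.08 [-0.06, -0.036, -0.066, 0.088, -0.163, -0.003]
20 0.06 [-0.084, -0.049, -0.1, 0.114, -0.212, -0.003]
25 0.055 [-0.109, -0.062, -0.1, 0.141, -0.261, -0.003]
30 0.055 [-0.134, -0.076, -0.089, 0.167, -0.31, -0.003]
35 0.055 [-0.161, -0.09, -0.081, 0.193, -0.359, -0.002]
40 0.055 [-0.188, -0.104, -0.076, 0.219, -0.408, -0.002]
45 0.055 [-0.215, -0.119, -0.073, 0.246, -0.457, -0.002]
50 0.055 [-0.242, -0.133, -0.073, 0.272, -0.506, -0.002]
55 0.055 [-0.27, -0.148, -0.075, 0.298, -0.555, -0.002]
60 0.055 [-0.297, -0.162, -0.081, 0.325, -0.604, -0.002]
65 0.055 [-0.323, -0.177, -0.089, 0.351, -0.653, -0.002]
70 0.055 [-0.349, -0.19, -0.099, 0.377, -0.702, -0.002]
```

carry_out --pt "0.002 -0.002 -0.06 0.009 -0.017 0" --pt "0.002 -0.002 -0.12 0.009 -0.017 0" --pt "0.002 -0.002 -0.175 0.009 -0.017 0" --pt "-0.017 -0.013 -0.166 0.035 -0.066 -0.003" --pt "-0.038 -0.024 -0.146 0.062 -0.114 -0.003" --pt "-0.06 -0.036 -0.128 0.088 -0.163 -0.003" --pt "-0.084 -0.049 -0.113 0.114 -0.212 -0.003" --pt "-0.109 -0.062 -0.1 0.141 -0.261 -0.003" --pt "-0.134 -0.076 -0.089 0.167 -0.31 -0.003" --pt "-0.161 -0.09 -0.081 0.193 -0.359 -0.002"

```text
t: 13.87
ee_pos: [0.4497, 0.3837, 0.1951]
eef_rot: [2.526, 0.001, 2.062]
force: [0.1, 0.9, -1.9]
grip_width: 0.0232
```

```bash
python3 dump.py | awk 'NR==1 || NR>8'
```

```text
[0.4497 0.3837 0.1951] down tilt 35.28410855846872 q [ 0.5121 -0.0269  2.0727 -0.0267  0.4802  0.0401] F [ 0.1257  0.9122 -1.9048]
35 0.055 [0.002, 0.002, -0.003, -0.001, 0.003, -0.0]
40 0.055 [-0.025, -0.012, 0.002, 0.025, -0.046, -0.0]
45 0.055 [-0.053, -0.027, 0.005, 0.051, -0.095, -0.0]
50 0.055 [-0.08, -0.041, 0.005, 0.078, -0.144, -0.0]
55 0.055 [-0.107, -0.056, 0.003, 0.104, -0.193, -0.0]
60 0.055 [-0.134, -0.07, -0.003, 0.13, -0.242, -0.0]
65 0.055 [-0.161, -0.084, -0.011, 0.156, -0.291, -0.0]
70 0.055 [-0.186, -0.098, -0.021, 0.182, -0.34, -0.0]
```

carry_out --pt "-0.01 -0.005 0.001 0.01 -0.02 0" --pt "-0.025 -0.012 0.002 0.025 -0.046 0" --pt "-0.04 -0.02 0.004 0.038 -0.07 0" --pt "-0.053 -0.027 0.005 0.051 -0.095 0" --pt "-0.053 -0.027 0.005 0.051 -0.095 0" --pt "-0.053 -0.027 0.005 0.051 -0.095 0"

```text
t: 14.37
ee_pos: [0.4278, 0.3722, 0.1968]
eef_rot: [2.358, 0.001, 2.062]
force: [0.5, 0.7, -1.6]
grip_width: 0.0231
```

```bash
python3 dump.py | awk 'NR==1'; python3 look.py i 340 170 190; python3 - <<'E'
from h import *
np.set_printoptions(precision=4,suppress=True)
for n in ["top","scene"]:
    im=r.get_image(n);C=cloud(im)
    for o in r.outline_of("croquette1",n): 
        m=o["region"]&(im["depth"]>0);print(n,round(o["conf"],2),o["box"],np.median(C[m],0))
E
```

```text
[0.4278 0.3722 0.1968] down tilt 44.88432553741207 q [ 0.5167 -0.1197  2.2333 -0.0763  0.2454  0.0913] F [ 0.4611  0.6558 -1.6367]
[0.4278 0.3722 0.1968] [2.3582 0.0009 2.0621] TCP pan [-0.2501  0.4627] [ 0.4611  0.6558 -1.6367] tilt deg x,y [-30.2825 -26.7908] q [ 0.5167 -0.1197  2.2333 -0.0763  0.2454  0.0913]
top 0.68 [172.4, 316.3, 7.0, 12.9] [0.3753 0.3151 0.027 ]
top 0.61 [163.3, 325.9, 8.5, 5.8] [0.3583 0.3335 0.0258]
top 0.45 [180.6, 288.6, 10.3, 12.1] [0.4408 0.3025 0.0275]
top 0.45 [148.0, 317.6, 8.9, 13.6] [0.3701 0.3697 0.0239]
scene 0.54 [442.7, 261.6, 6.5, 5.4] [0.3821 0.3173 0.0282]
scene 0.41 [452.8, 257.4, 7.3, 9.6] [0.3657 0.3379 0.0258]
scene 0.18 [278.3, 303.9, 28.3, 34.2] [0.7727 0.1326 0.0733]
```

View pics/i.png

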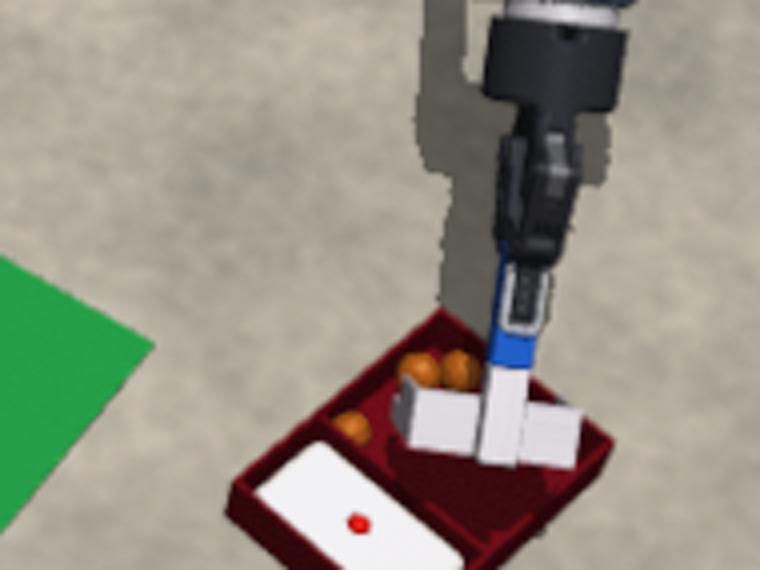

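All four croquettes lie in the compartment: the networks find four on its floor in the top view, three of them visible here (~350,430; 418,370; 460,370). The scoop looks empty. I'll lift and level it.

carry_out --pt "0 0 0.05 0 0 0" --pt "0 0 0.1 -0.01 0.02 0" --pt "0 0 0.15 -0.045 0.084 0" --pt "0.02 -0.01 0.19 -0.078 0.146 0" --pt "0.04 -0.02 0.2 -0.111 0.208 0" --pt "0.06 -0.04 0.2 -0.144 0.27 0" --pt "0.08 -0.07 0.2 -0.178 0.332 0" --pt "0.1 -0.1 0.2 -0.21 0.393 0" --pt "0.12 -0.14 0.2 -0.236 0.441 0" --pt "0.14 -0.17 0.2 -0.236 0.441 0"

```text
t: 15.45
ee_pos: [0.4881, 0.3046, 0.2775]
eef_rot: [-3.138, 0.0, 2.062]
force: [-0.2, -0.2, -1.8]
grip_width: 0.0235
```

```bash
python3 -c "
from h import *
s=r.get_state();print(s['ee_pos'],s['eef_rot'],s['qpos'],s['force'])
from scipy.spatial.transform import Rotation as Ro
T=Ro.from_euler('xyz',s['eef_rot']);G=Ro.from_euler('xyz',[np.pi,0,1.471])
print((np.array([.5962,.0886,.100])-s['ee_pos'])/.4,(G*T.inv()).as_rotvec()/(np.pi/2))"
```

```text
[0.48808408 0.30464605 0.27748807] [-3.13760851e+00  4.18692615e-04  2.06179157e+00] [ 3.52314096e-01  1.62044503e-01  1.57238853e+00 -9.77874999e-04
  1.41104770e+00 -1.38522888e-01] [-0.24411028 -0.16980382 -1.78261779]
[ 0.2702898  -0.54011514 -0.44372018] [ 0.00076551 -0.00247201 -0.37610856]
```

carry_out --pt "0.03 -0.07 0 0 -0.002 -0.05" --pt "0.07 -0.15 0 0 -0.002 -0.12" --pt "0.12 -0.24 0 0 -0.002 -0.19" --pt "0.17 -0.33 -0.02 0 -0.002 -0.26" --pt "0.21 -0.42 -0.08 0 -0.002 -0.32" --pt "0.25 -0.5 -0.15 0 -0.002 -0.376" --pt "0.27 -0.54 -0.22 0 -0.002 -0.376" --pt "0.27 -0.54 -0.3 0 -0.002 -0.376" --pt "0.27 -0.54 -0.36 0 -0.002 -0.376" --pt "0.27 -0.54 -0.4 0 -0.002 -0.376"

```text
t: 16.28
ee_pos: [0.5952, 0.0877, 0.1139]
eef_rot: [-3.137, 0.001, 1.47]
force: [-1.9, -0.1, -1.5]
grip_width: 0.0235
```

carry_out --pt "0 0 -0.01 0 0 0" --pt "0 0 -0.025 0 0 0" --pt "0 0 -0.035 0 0 0" --pt "0 0 -0.035 0 0 0" --pt "0 0 -0.035 0 0 0"

```text
t: 16.7
ee_pos: [0.5962, 0.0878, 0.1012]
eef_rot: [-3.139, 0.001, 1.47]
force: [0.1, -0.1, -1.5]
grip_width: 0.0234
```

Force is still scoop weight only, so I'll lower another 1.5 mm to touch.

carry_out --pt "0 0 -0.002 0 0 0" --pt "0 0 -0.004 0 0 0" --pt "0 0 -0.004 0 0 0" --pt "0 0 -0.004 0 0 0"

```text
t: 17.03
ee_pos: [0.5964, 0.0879, 0.1]
eef_rot: [-3.14, 0.001, 1.47]
force: [0.5, -0.6, 1.1]
grip_width: 0.0234
```

Contact. I'll open the gripper, then retreat straight up.

carry_out --pt "0 0 0 0 0 0" --pt "0 0 0 0 0 0" --pt "0 0 0 0 0 0" --pt "0 0 0 0 0 0" --pt "0 0 0 0 0 0" --pt "0 0 0 0 0 0" --pt "0 0 0 0 0 0" --claw -1

```text
t: 17.62
ee_pos: [0.5964, 0.0879, 0.1]
eef_rot: [-3.14, 0.001, 1.47]
force: [0.0, 0.3, 0.2]
grip_width: 0.0858
```

carry_out --pt "0 0 0.03 0 0 0" --pt "0 0 0.08 0 0 0" --pt "0 0 0.15 0 0 0" --pt "0 0 0.22 0 0 0" --pt "0 0 0.3 0 0 0" --pt "0 0 0.38 0 0 0" --pt "-0.1 0 0.42 0 0 0" --pt "-0.2 0 0.42 0 0 0" --pt "-0.3 0 0.42 0 0 0" --pt "-0.4 0 0.42 0 0 0"

```text
t: 18.45
ee_pos: [0.4349, 0.0879, 0.269]
eef_rot: [-3.141, 0.001, 1.47]
force: [-0.3, -0.5, 0.0]
grip_width: 0.0852
```

```bash
python3 - <<'E'
from h import *
np.set_printoptions(precision=4,suppress=True)
a=np.radians(-11);R=np.array([[np.cos(a),np.sin(a)],[-np.sin(a),np.cos(a)]])
for n in ["top","scene"]:
    im=r.get_image(n);C=cloud(im);save(im,"z"+n)
    for o in r.outline_of("croquette1",n):
        m=o["region"]&(im["depth"]>0);p=np.median(C[m],0);print(n,round(o["conf"],2),p,"in box",R@(p[:2]-[.410,.3628]))
    near=(abs(C[...,0]-.56)<.13)&(abs(C[...,1]-.09)<.1)&(im["depth"]>0)
    g=near&(C[...,2]>.11)&(C[...,2]<.14);w=near&(C[...,2]>.024)&(C[...,2]<.05)
    print("grip top",C[g].mean(0),g.sum(),"walls",cv2.minAreaRect((C[w][:,:2]*1000).astype(np.float32)))
t=cv2.imread("pics/zscene.png");cv2.imwrite("pics/z.png",cv2.resize(t[130:400,160:520],(780,585),interpolation=cv2.INTER_CUBIC))
print(r.get_state()['t'])
E
```

```text
top 0.66 [0.37   0.3724 0.0253] in box [-0.0411  0.0018]
grip top [0.5927 0.0854 0.1259] 147 walls ((574.3594970703125, 85.76220703125), (98.79936218261719, 56.605873107910156), 74.50894165039062)
scene 0.46 [0.3661 0.3373 0.0267] in box [-0.0383 -0.0334]
grip top [0.6005 0.0886 0.1259] 133 walls ((556.3746337890625, 90.15852355957031), (97.99961853027344, 107.72547912597656), 84.0050048828125)
18.65
```

View pics/z.png

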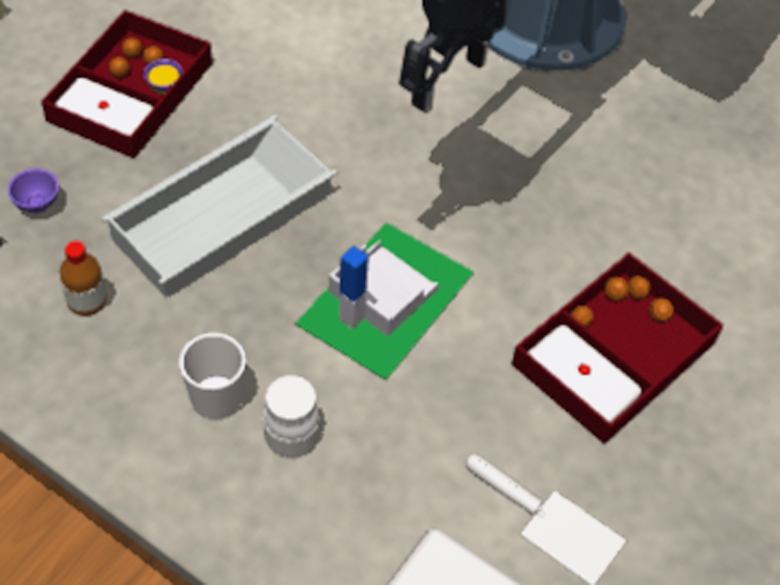

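The picture shows the pan empty and four croquettes in the target compartment (~582,315; 615,288; 640,287; 662,310). The scoop stands upright on the mat (~375,290) and the bystanders have not moved. Handing in.

```bash
python3 -c "
from h import *
r.job_done();s=r.get_state();print(s['t'],s['force'],s['ee_pos'])"
```

```text
the job is handed in; nothing more can be done
the job is handed in; nothing more can be done
```

The job is handed in at about 18.7 s of the 72 s allowed. I gripped the scoop by its blue handle and swept the croquettes against the pan's ramp. All four were carried level to the open lunch box and tipped into its empty compartment, and the scoop is back on the green mat.

**Last picture:** it shows four croquettes in the target compartment and the pan empty. The scoop stands upright on the mat within about 2 mm of where it started, the bystanders look unmoved, and the open gripper is clear of everything.

**Checks that fell short:**
- **Croquette detector:** in the final pictures it found only one croquette per camera. The count of four comes from the picture and from an earlier top view, taken just after tipping, that found all four on the compartment floor at about the right height.
- **Scoop wall fit:** the last fit from the top camera was poor because the view was partly blocked. The scene camera fit and the grip position from both cameras agree with where the scoop was set down.

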